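# Zero a gauge probe on the tool setter and hold it on the engraved target

## Robot

A 6-joint arm with a two-finger parallel gripper is mounted at the origin on the work surface. World frame = base frame: x ahead of the robot, y to its left, z up, the work surface at z = 0. Lengths are in mm, angles in degrees, forces in N, time in s.
With the tool pointing down it reaches from about 300 to 875 mm from the base axis. Payload 6.4 kg.
Tool frame: the origin (TCP) lies at the very end of the fingers, on their centre line; the grasp point (between the pads) lies 19 mm behind it (arm.hold_point_z is the z of the grasp point in the tool frame, in mm); z points along the fingers, y is the line along which they close (so a half turn about z gives the same grasp; the last joint's range is limited). The gripper opens to 88 mm and grips with 3 to 60 N. Pads are 18 mm wide; open, the fingers measure 123 mm over their backs; the gripper's body (75 mm by 187 mm) begins 45 mm behind the grasp point.
Start: joints at [-84.185, 10.359, 92.074, -0, 77.567, -11.82], TCP at [174.22, -547.986, 238.714] pointing down, gripper open.
Joint ranges: [-171.53, 171.53], [-51.25, 118.39], [17.06, 147.69], [-65.23, 245.23], [0, 150.52], [-178.68, 178.68]. Speed limits (degrees/s): [147.25, 147.25, 172.46, 180, 180, 180].

## Interface

Orientations are given as [roll, pitch, yaw] about the fixed x, y, z axes, in that order (R = Rz(yaw) Ry(pitch) Rx(roll)).
In Python, from rig import arm gives the robot as it stands.
- The arm moves only by the tool jog_arm, never from a script. Its argument "deltas" is a list of rows, each a list of 7 numbers: the shift along the world's x, y, z in units of 30 mm (1.0 is 30 mm), then the turn, a rotation vector about the world's x, y, z in units of 6 degrees (1.0 is 6 degrees), then the opening, from 0 (shut) to 1 (fully open). In form: [[x, y, z, ax, ay, az, hand], ...]. A call has 1 to 20 rows; each row shifts and turns the commanded pose from where the row before left it; what a row does not reach is not made up. A row lasts 1/12 s, in which the tool goes at most 41.7 mm and 7.16 degrees, less where a joint would pass 70% of its speed; a pose out of reach is approached as far as the arm can. A call is refused whole if a number of a shift passes 1 or a number of a turn 1, either way. A call with a gripper value outside its range is refused whole. The fingers move at their own pace and stop on an object; "newtons" is the grip in N (left out, the last holds). Time passes only in rows, so rows that do not move let the fingers close. It gives the time, the measured TCP pose, the force, the opening and the grip force at its end, in the units of the state.
- arm.state(): the state, without advancing time (a new reading comes with each control period).
- arm.capture(name): name is "scene" or "top" or "wrist"; returns a dict with "frame" (420x560x3 uint8, red, green, blue), "intrinsics" (3x3 intrinsics, pixels), "world_from_camera" (4x4, takes a point from camera to world coordinates). Camera axes: x right, y down, z forward; pixel columns grow to the right and rows downward; lengths in mm; the calibration is good to about 2 mm. The wrist camera is an equidistant fisheye: a pixel r from the principal point sees the ray r / f radians off the axis. A picture is of the moment at which its call begins. There is no depth.
- arm.sign_off(): hands the job in; it is judged then, once.
The state is a dict: "time_s": time; "qpos": joint angles; "qd": joint speeds; "joint_efforts": joint torques, N m; "ee_pos": TCP position; "eef_rot": TCP orientation; "contact_force": force on the tool from outside, world axes, zero at the start; "wrist_torque": the same for the moment, N m; "finger_gap": finger opening in mm; "grip_force": force on a finger pad.
Only numpy, scipy, OpenCV 4.12 (cv2) and the standard library are available. Lean on these libraries where they do the work, as an engineer would, in place of code of your own. Each camera call takes 0.05 s, during which the arm holds its last target. There are 200 camera calls.

## Task

Before the laser marks the brass capsule its face has to be gauged: take the gauge probe out of its stand and zero it by pressing the tool setter's spring plunger fully down to its stop with the probe's tip. Then bring the tip gently onto the centre of the ring-and-cross target engraved on the tilted capsule's face and hold the probe there square to that face, pressing lightly so that its sprung tip is pushed in about half-way and does not bottom. Finish while still holding it there, and leave the other things on the bench where they are.

Things in the scene. Friction and masses are not known exactly. Their poses are not given: they have to be found in the camera images.
- probe_grip (a point): Gauge probe (loose, about 0.17 kg), at the start upright in its stand. The point is the centre of its aluminium grip, a square bar 24 x 24 mm and 60 mm long; z runs along the probe away from the tip, x and y are square to the flat sides. A 20 mm wide cap stands 5 mm above the grip; below the grip (30 mm under the point) come a flange 34 mm across and 4 mm thick, which rests on the stand, a sleeve 17 mm across down to 56 mm under the point, then the thin tip.
- probe_point (a point): The very end of the probe's sprung tip: the lowest point of a steel ball end 7 mm across. It lies on the probe's axis, 80 mm below probe_grip when free and 70 mm when fully pushed in. z as the probe's.
- probe_tip (a joint): How far the sprung tip is pushed into the sleeve: 0 free, 0.010 m bottomed. The spring takes about 1 N to start moving and 6 N to bottom (0.5 N per mm).
- stand: Fixed grey plastic block 64 x 64 x 60 mm high with a 23 mm upright through hole in its middle that holds the probe; origin at the centre of its underside. It stands on a fixed drilled aluminium plate 12 mm thick, like the setter and the angle block.
- plunger_top (a point): Centre of the flat top of the tool setter's plunger head, a steel disc 28 mm across on a round aluminium body (50 mm across, on a 60 mm square foot). The head is 6 mm thick, its top 14 mm above the body and 56 mm above the plate, and is pressed straight down.
- plunger (a joint): How far the setter's plunger is pressed: 0 up, 0.006 m at its stop. The spring takes about 1.5 N to start and 3.6 N at the stop, so the probe's tip is pushed in about 5 mm by then; it comes up again when released.
- mark (a point): Centre of the target (engraved ring 14 mm across with a cross in it) on the flat face of the fixed brass capsule, a disc 60 mm across and 28 mm thick. z points out of the face, which leans 20 degrees from level, towards -x of the angle block. The target's centre lies off the disc's middle by 12 mm along the point's y and 4 mm against its x; four plain engraved bars cover the other half of the face.
- block: Fixed steel angle block that carries the capsule, foot 90 x 80 mm, about 85 mm high with the capsule; origin at the centre of its underside. The low clamps at the capsule's two sides stay below its face.
- blank: bystander: brass disc 40 mm across, 22 mm high; origin under its centre
- collar: bystander: black rubber collar 38 mm across, 10 mm high; origin under its centre
- spare: bystander: spare brass capsule without engraving, standing level, 60 mm across, 42 mm high; origin under its centre
- tub: bystander: clear plastic tub 84 mm across, 60 mm high; origin under its centre
- mug: bystander: brown mug 76 mm across, 85 mm high; origin under its centre
- driver: bystander: screwdriver 170 mm long, lying
- tags: bystander: stack of aluminium tag blanks 50 x 80 x 12 mm; origin under its centre

How it is judged (in metres and radians):
On the way:
1. the probe's tip presses the setter's plunger down to its stop (value of joint plunger above 0.0053 m and contact force between probe_tip and plunger above 1 N), for 0.1 s.
At the end, for the whole second after the job is handed in: The fingers hold the probe still, its tip within 6 mm of the target centre and pushed in 1.5 to 9.2 mm with 1 to 7 N, its axis within 0.13 rad of square to the face; the robot itself does not touch the capsule and the plunger is up again (distance between probe_point and mark below 0.006 m and angle between the z axis of probe_grip and the z axis of mark, either way round below 0.13 rad and value of joint probe_tip between 0.0015 and 0.0092 m and contact force between probe_tip and capsule between 1 and 7 N and contact force between probe and the fingers above 2 N and contact force between each of the arm, the fingers and capsule below 0.5 N and linear speed of probe below 0.02 m/s and value of joint plunger below 0.001 m); the arm keeps its last pose, push and grip.
It fails at once if the capsule is pressed with more than 12 N by the probe (gently) (contact force between probe and capsule above 12 N).
It fails at once if the setter's plunger is pushed by the robot's fingers instead of the probe (contact force between the fingers and plunger above 1 N).
It fails at once if a bystander is moved more than 30 mm (distance of any of blank, collar, spare, tub, mug, driver, tags from where it was at the start of the episode above 0.03 m).
It also fails if it takes over 48 s, if anything falls off the work surface, if the arm or the gripper's body presses on something with over 40 N, if the wrist force passes 120 N, or if a joint passes its speed limit or range.

## Working session

There is one attempt and no reset: what is moved stays moved. The work goes in short steps, Python scripts to look and compute and a tool call to move; the robot and the scene stay as the last step left them, time stands still between calls to the robot, and variables do not carry over. Pictures are saved under pics/ and viewed, at most 10 in all, crops included, and the job is handed in when it is done.

Besides the shell and the picture viewer there is one more tool, called after "Request:" as name([rows], argument=value, ...), one row to a line, values as JSON. jog_arm: Moves the arm, as the interface text tells. Its arguments: {"type":"object","properties":{"deltas":{"type":"array","items":{"type":"array","items":{"type":"number"}}},"newtons":{"type":"number"}},"required":["deltas"]}

```bash
mkdir -p pics; ls; python3 - <<'E'
from rig import arm
import cv2,json,numpy as np
s=arm.state();print(s, arm.hold_point_z)
for n in["scene","top"]:
    c=arm.capture(n);np.savez(f"pics/{n}0.npz",**c)
    cv2.imwrite(f"pics/{n}0.png",cv2.resize(c["frame"][:,:,::-1],(800,600),interpolation=cv2.INTER_CUBIC))
    print(n,c["intrinsics"].tolist(),np.round(c["world_from_camera"],3).tolist())
E
```

```text
pics
{'time_s': 0.0, 'qpos': array([-8.41864628e+01,  1.04004543e+01,  9.21300080e+01,  1.30756749e-04,
        7.75661405e+01, -1.18192009e+01]), 'qd': array([-0.06584439,  0.00689457, -0.00950702, -0.00159953,  0.06428827,
       -0.01720664]), 'joint_efforts': array([ 2.23891591e-03, -4.33864117e+01, -3.41842318e+01,  7.03978795e-02,
        3.84923851e-02, -1.44997007e-04]), 'ee_pos': array([ 174.14860067, -547.45271415,  237.83815191]), 'eef_rot': array([-1.79905471e+02, -1.99115012e-02,  1.76326934e+01]), 'contact_force': array([ 0.5626477 , -0.22621679,  0.35503066]), 'wrist_torque': array([-0.0368898 , -0.01435179,  0.04285295]), 'grip_force': 0.0, 'finger_gap': 88.46037597292276} -18.700000000000003
scene [[382.20440463807574, 0.0, 275.3990691092682], [0.0, 382.20440463807574, 211.12238116182553], [0.0, 0.0, 1.0]] [[0.848, 0.448, -0.283, 917.139], [0.53, -0.719, 0.45, -405.173], [-0.002, -0.531, -0.847, 871.881], [0.0, 0.0, 0.0, 1.0]]
top [[519.2213253465601, 0.0, 275.6879791992065], [0.0, 519.2213253465601, 215.09191490286796], [0.0, 0.0, 1.0]] [[0.02, -0.994, 0.107, 442.062], [-1.0, -0.022, -0.02, 16.35], [0.022, -0.106, -0.994, 1714.619], [0.0, 0.0, 0.0, 1.0]]
```

View pics/top0.png

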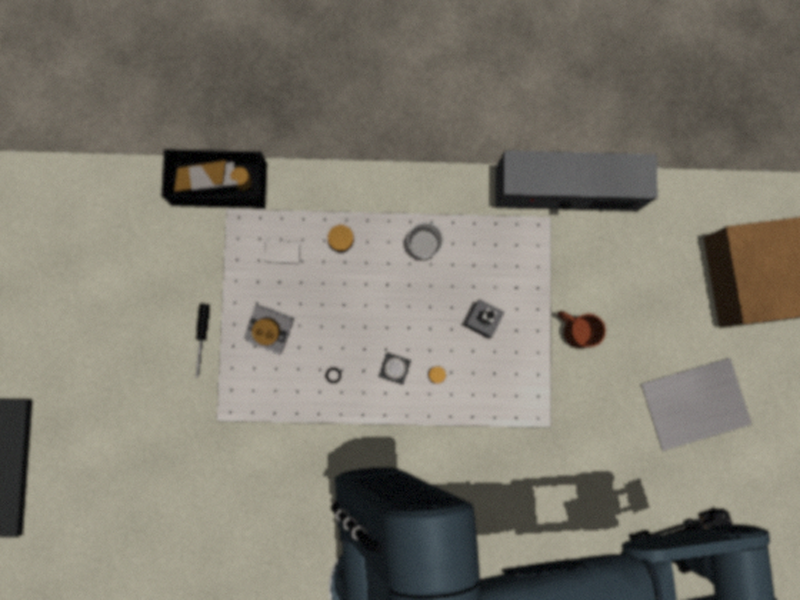

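View pics/scene0.png

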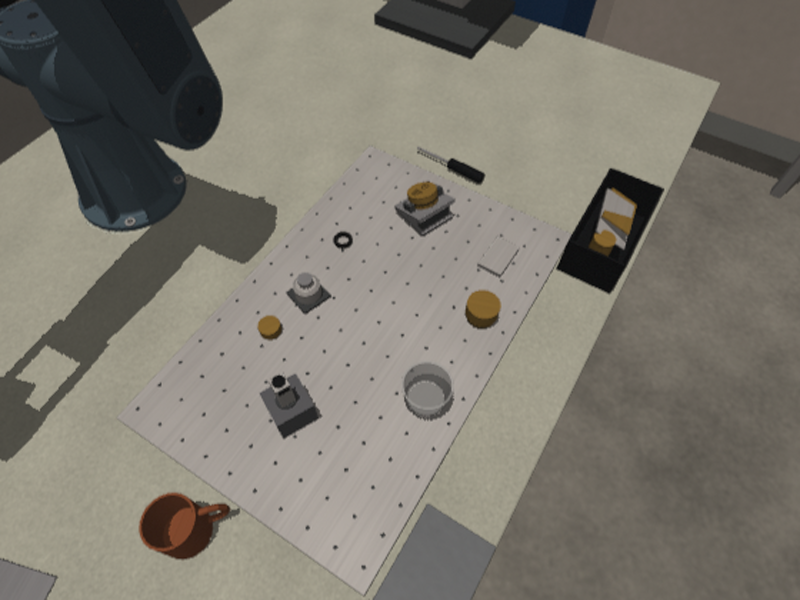

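Top picture: stand with probe around (485,318), setter (394,368), capsule on its block (267,330). In the scene picture the probe cap is at (279,381), the plunger at (307,279) and the capsule at (424,193).

```bash
cat > h.py <<'E'
import numpy as np,cv2
from rig import arm
def ray(c,u,v,fish=False):
    K=c["intrinsics"];T=c["world_from_camera"]
    x=(u-K[0,2])/K[0,0];y=(v-K[1,2])/K[1,1]
    if fish:
        r=np.hypot(x,y);k=np.sin(r)/r if r>1e-9 else 1
        d=np.array([x*k,y*k,np.cos(r)])
    else: d=np.array([x,y,1.])
    d=T[:3,:3]@d;return T[:3,3],d/np.linalg.norm(d)
def onz(c,u,v,z,fish=False):
    o,d=ray(c,u,v,fish);return o+d*(z-o[2])/d[2]
def tri(*rays):
    A=0;b=0
    for o,d in rays:
        P=np.eye(3)-np.outer(d,d);A=A+P;b=b+P@o
    p=np.linalg.solve(A,b);return p,[np.linalg.norm(np.cross(p-o,d)) for o,d in rays]
def load(n): return dict(np.load(f"pics/{n}.npz"))
def proj(c,p,fish=False):
    T=c["world_from_camera"];K=c["intrinsics"];q=T[:3,:3].T@(np.array(p)-T[:3,3])
    if fish:
        r=np.hypot(q[0],q[1]);a=np.arctan2(r,q[2])/r
        return K[0,0]*q[0]*a+K[0,2],K[1,1]*q[1]*a+K[1,2]
    return K[0,0]*q[0]/q[2]+K[0,2],K[1,1]*q[1]/q[2]+K[1,2]
E
python3 - <<'E'
from h import *
t=load("top0");s=load("scene0");k=.7
for n,a,b,z in[("cap",(488,315),(279,381),141),("plunger",(394,368),(307,278),68),("capsule",(266,331),(424,190),85)]:
    A=[k*i for i in a];B=[k*i for i in b]
    print(n,onz(t,*A,z).round(1),onz(s,*B,z).round(1),[np.round(x,1) for x in tri(ray(t,*A),ray(s,*B))])
def crop(c,u,v,w,f):
    u=int(u*k);v=int(v*k);return cv2.resize(c["frame"][v-w//2:v+w//2,u-w//2:u+w//2,::-1],(f,f),interpolation=cv2.INTER_CUBIC)
r=[np.hstack([crop(t,*p,50,266) for p in[(485,318),(394,368),(268,330)]]),np.hstack([crop(s,*p,60,266) for p in[(287,400),(307,285),(424,205)]])]
cv2.imwrite("pics/crops.png",np.vstack(r))
w=arm.capture("wrist");print(w["intrinsics"].tolist(),w["world_from_camera"].round(3).tolist())
E
```

```text
cap [ 598.6 -216.3  141. ] [ 604.  -219.9  141. ] [array([ 599.7, -217.6,  131.2]), array([0.2, 0.2])]
plunger [483.4 -19.1  68. ] [490.9 -17.8  68. ] [array([485.6, -17. ,  61.9]), array([3., 3.])]
capsule [558.2 263.7  85. ] [568.5 262.2  85. ] [array([561.8, 267.3,  75.9]), array([3.6, 3.6])]
[[325.19226210127806, 0.0, 282.7442192844182], [0.0, 325.19226210127806, 202.13625679363517], [0.0, 0.0, 1.0]] [[0.304, -0.917, -0.259, 240.849], [-0.953, -0.293, -0.08, -523.934], [-0.003, 0.271, -0.963, 384.642], [0.0, 0.0, 0.0, 1.0]]
```

View pics/crops.png

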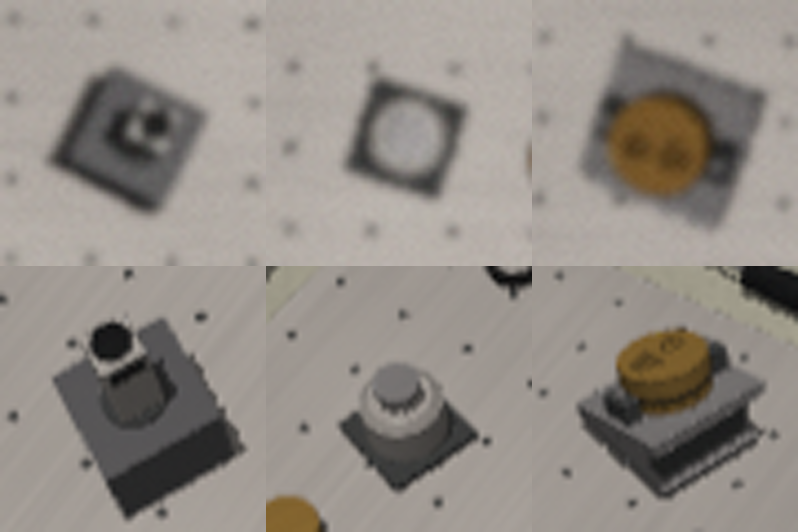

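Crops (top row): the cap is at (152,124) in the stand crop, the plunger at crop centre, and two bar pairs show on the capsule. The position residuals are 3 mm or less. Next I go above the stand.

Request:
jog_arm([
  [0.95,0.735,0.05,0,0,0,1],
  [0.95,0.735,0.05,0,0,0,1],
  [0.95,0.735,0.05,0,0,0,1],
  [0.95,0.735,0.05,0,0,0,1],
  [0.95,0.735,0.05,0,0,0,1],
  [0.95,0.735,0.05,0,0,0,1],
  [0.95,0.735,0.05,0,0,0,1],
  [0.95,0.735,0.05,0,0,0,1],
  [0.95,0.735,0.05,0,0,0,1],
  [0.95,0.735,0.05,0,0,0,1],
  [0.95,0.735,0.05,0,0,0,1],
  [0.95,0.735,0.05,0,0,0,1],
  [0.95,0.735,0.05,0,0,0,1],
  [0.95,0.735,0.05,0,0,0,1],
  [0.95,0.735,0.05,0,0,0,1],
  [0,0,0,0,0,0,1],
  [0,0,0,0,0,0,1],
])

```text
time_s: 1.57
ee_pos: [602.5, -215.7, 260.5]
eef_rot: [-180.0, 0.0, 17.8]
contact_force: [0.4, -0.2, -0.3]
finger_gap: 88.0
grip_force: 0.0
```

```bash
python3 - <<'E'
from h import *
c=arm.capture("wrist");np.savez("pics/w1.npz",**c)
cv2.imwrite("pics/w1.png",cv2.resize(c["frame"][:,:,::-1],(800,600),interpolation=cv2.INTER_CUBIC))
print(proj(c,[600,-217,141],True),c["world_from_camera"].round(2).tolist())
E
```

```text
(np.float64(286.7166360586851), np.float64(200.22346304050717)) [[0.31, -0.92, -0.26, 669.21], [-0.95, -0.3, -0.08, -191.71], [-0.0, 0.27, -0.96, 407.13], [0.0, 0.0, 0.0, 1.0]]
```

View pics/w1.png

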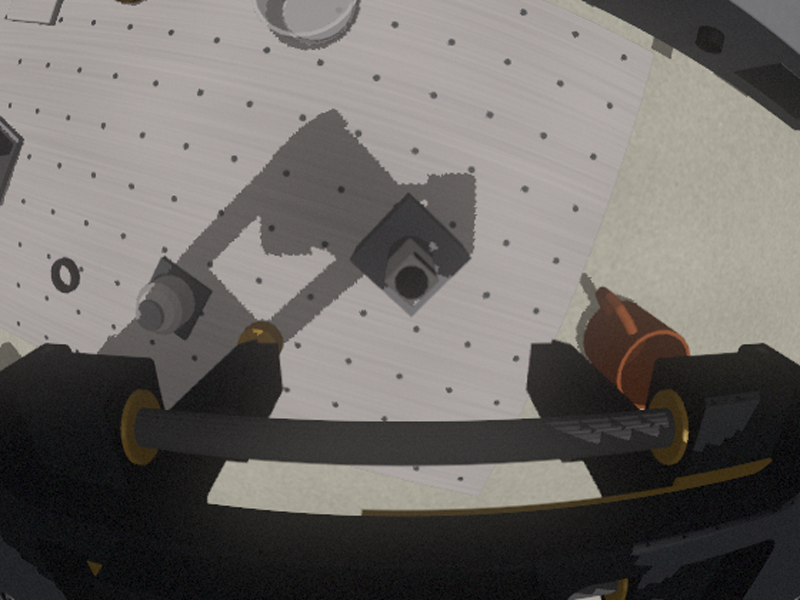

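The wrist picture shows the cap at (411,283), the stand as a diamond around it, the plunger at (150,313), and the blank near the left finger at (262,335). Next I measure the cap and the grip's yaw.

```bash
python3 - <<'E'
from h import *
c=load("w1")
f=c["frame"];g=cv2.cvtColor(f,cv2.COLOR_RGB2GRAY)
sub=f[120:240,235:345,::-1];sub2=f[170:250,70:180,::-1]
cv2.imwrite("pics/w1c.png",np.hstack([cv2.resize(sub,None,fx=4,fy=4,interpolation=cv2.INTER_CUBIC)[:480,:440],np.pad(cv2.resize(sub2,(340,247),interpolation=cv2.INTER_CUBIC),((0,233),(0,0),(0,0)))]))
m=(g[180:215,270:305]<45).astype(np.uint8)
n,l,st,ce=cv2.connectedComponentsWithStats(m);i=1+np.argmax(st[1:,4]);u,v=ce[i]+[270,180]
print("cap",u,v,st[i],onz(c,u,v,141,True))
print("plunger",onz(c,150*.7,313*.7,68,True))
# ring of cap pixel size at z: ~
E
```

```text
cap 286.5126582278481 193.34177215189874 [  8   7  19  15 158] [ 605.67842252 -214.96671021  141.        ]
plunger [489.79288683 -19.22054657  68.        ]
```

View pics/w1c.png

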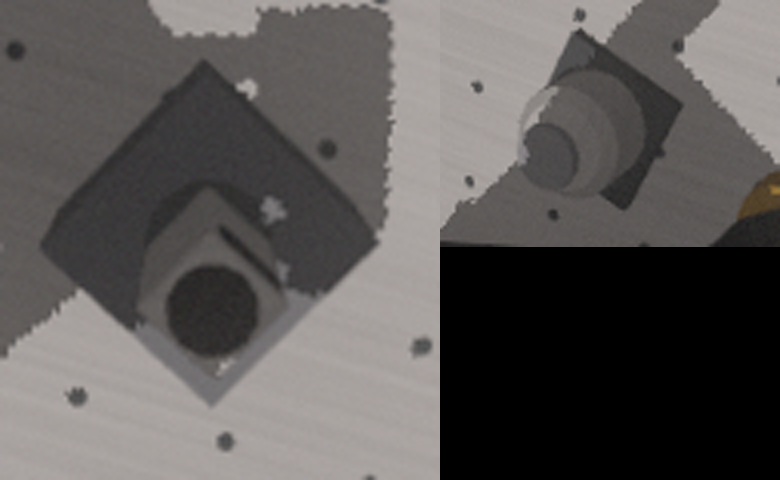

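Crop: cap disc centred at (212,310) and grip corners at (138,308), (287,297) and (215,383). The stand corners are (40,245), (203,62), (379,241) and (211,406), and the plunger head is at (551,157).

```bash
python3 - <<'E'
from h import *
c=load("w1");P=lambda x,y,z:onz(c,x/4+235,y/4+120,z,True)
print("cap",P(212,310,141))
G=[P(*a,136) for a in[(138,308),(215,383),(287,297)]]
S=[P(*a,72) for a in[(40,245),(211,406),(379,241),(203,62)]]
for Q in(G,S):
    print(np.round(Q,1).tolist())
    for a,b in zip(Q,Q[1:]): d=(b-a)[:2];print(np.linalg.norm(d),np.degrees(np.arctan2(d[1],d[0])))
print("stand",np.mean(S,0),"grip diag mid",(G[0]+G[2])/2)
print("pl",onz(c,105.9,220.8,68,True))
E
```

```text
cap [ 602.61051624 -217.29212869  141.        ]
[[596.9, -202.4, 136.0], [585.8, -223.6, 136.0], [609.1, -232.3, 136.0]]
23.841817075342455 -117.64517978571838
24.85688057113957 -20.48143749066441
[[588.3, -175.1, 72.0], [559.5, -232.1, 72.0], [617.0, -260.2, 72.0], [647.3, -201.3, 72.0]]
63.85200896475933 -116.79589486741172
63.94766884578806 -26.020420531194873
66.21523234286136 62.75709458326046
stand [ 603.02348071 -217.16450781   72.        ] grip diag mid [ 602.98609737 -217.34848701  136.        ]
pl [488.002425   -20.79898216  68.        ]
```

Request:
jog_arm([
  [0,0,-0.3,0,0,0.94,1],
  [0,0,-0.3,0,0,0.94,1],
  [0,0,-0.3,0,0,0.94,1],
  [0,0,-0.3,0,0,0.94,1],
  [0,0,-0.3,0,0,0.94,1],
  [0,0,-0.3,0,0,0.94,1],
  [0,0,-0.3,0,0,0.94,1],
  [0,0,-0.3,0,0,0.94,1],
  [0,0,0,0,0,0,1],
  [0,0,0,0,0,0,1],
  [0,0,0,0,0,0,1],
])

```text
time_s: 2.53
ee_pos: [601.3, -218.2, 189.8]
eef_rot: [180.0, 0.0, 62.5]
contact_force: [0.2, 0.7, 0.3]
finger_gap: 88.0
grip_force: 0.0
```

```bash
python3 - <<'E'
from h import *
for i in range(3):
    s=arm.state();print(s["ee_pos"].round(2),s["eef_rot"].round(2),s["qpos"].round(2))
    c=arm.capture("wrist")
np.savez("pics/w2.npz",**c)
g=cv2.cvtColor(c["frame"],cv2.COLOR_RGB2GRAY)
u0,v0=proj(c,[602.8,-217.3,141],True);print(u0,v0)
a=int(u0)-25;b=int(v0)-25
n,l,st,ce=cv2.connectedComponentsWithStats((cv2.GaussianBlur(g,(3,3),0)[b:b+50,a:a+50]<50).astype(np.uint8))
for i in range(1,n):
    if st[i,4]>50: print(st[i],ce[i]+[a,b],onz(c,*(ce[i]+[a,b]),141,True))
cv2.imwrite("pics/w2c.png",cv2.resize(c["frame"][b-25:b+75,a-25:a+75,::-1],(500,500),interpolation=cv2.INTER_CUBIC))
E
```

```text
[ 601.31 -218.22  189.81] [1.7997e+02 1.0000e-02 6.2520e+01] [-3.055e+01  2.091e+01  8.478e+01 -1.000e-02  7.428e+01 -3.070e+00]
[ 601.62 -218.1   190.11] [1.7994e+02 1.0000e-02 6.2570e+01] [-3.053e+01  2.090e+01  8.476e+01 -1.000e-02  7.428e+01 -3.100e+00]
[ 601.79 -217.92  190.14] [1.7993e+02 1.0000e-02 6.2610e+01] [-3.051e+01  2.090e+01  8.475e+01 -1.000e-02  7.427e+01 -3.120e+00]
285.5349182818765 226.4168501674815
[ 12  11  27  26 511] [284.97260274 223.47749511] [ 603.39393193 -215.35724558  141.        ]
```

View pics/w2c.png

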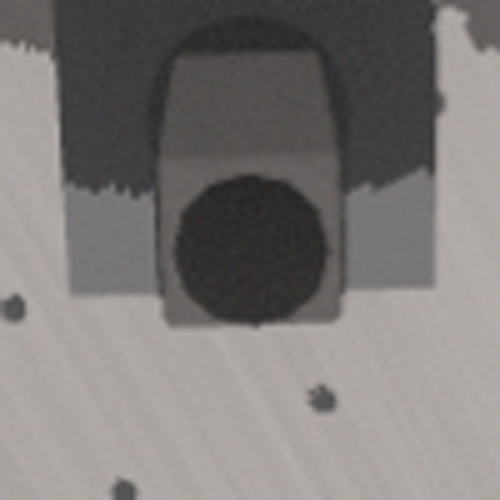

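The view is square to the grip, with the cap at (250,250) and the grip centred between the pads. I descend to TCP z = 87 and grip.

Request:
jog_arm([
  [0.03,0.03,-0.57,0,0,0,1],
  [0,0,-0.57,0,0,0,1],
  [0,0,-0.57,0,0,0,1],
  [0,0,-0.57,0,0,0,1],
  [0,0,-0.57,0,0,0,1],
  [0,0,-0.57,0,0,0,1],
  [0,0,0,0,0,0,0.5],
  [0,0,0,0,0,0,0.2],
  [0,0,0,0,0,0,0.1],
  [0,0,0,0,0,0,0],
  [0,0,0,0,0,0,0],
  [0,0,0,0,0,0,0],
  [0,0,0,0,0,0,0],
  [0,0,0,0,0,0,0],
], newtons=30)

```text
time_s: 3.85
ee_pos: [602.8, -216.4, 87.0]
eef_rot: [180.0, 0.0, 62.8]
contact_force: [0.3, -0.8, -0.7]
finger_gap: 37.0
grip_force: 0.0
```

Request:
jog_arm([
  [0,0,0,0,0,0,0],
  [0,0,0,0,0,0,0],
  [0,0,0,0,0,0,0],
  [0,0,0,0,0,0,0],
  [0,0,0,0,0,0,0],
  [0,0,0,0,0,0,0],
], newtons=30)

```text
time_s: 4.35
ee_pos: [602.8, -216.5, 86.8]
eef_rot: [180.0, 0.0, 62.8]
contact_force: [1.3, -0.7, 0.6]
finger_gap: 23.5
grip_force: 29.9
```

Request:
jog_arm([
  [0,0,0.5,0,0,0,0],
  [0,0,0.75,0,0,0,0],
  [0,0,0.75,0,0,0,0],
  [0,0,0.75,0,0,0,0],
  [0,0,0.75,0,0,0,0],
  [-0.24,0.41,0,0,0,0,0],
  [-0.48,0.82,0,0,0,0,0],
  [-0.48,0.82,0,0,0,0,0],
  [-0.48,0.82,0,0,0,0,0],
  [-0.48,0.82,0,0,0,0,0],
  [-0.48,0.82,-0.3,0,0,0,0],
  [-0.48,0.82,-0.3,0,0,0,0],
  [-0.48,0.82,-0.4,0,0,0,0],
  [-0.24,0.41,-0.4,0,0,0,0],
  [0,0,0,0,0,0,0],
  [0,0,0,0,0,0,0],
])

```text
time_s: 5.68
ee_pos: [486.5, -18.9, 148.9]
eef_rot: [-179.9, 0.0, 62.8]
contact_force: [0.5, 0.3, -1.9]
finger_gap: 23.8
grip_force: 29.9
```

```bash
python3 - <<'E'
from h import *
s=arm.state();print(s["ee_pos"].round(2),s["finger_gap"],s["qpos"].round(1))
c=arm.capture("wrist");np.savez("pics/w3.npz",**c)
u0,v0=proj(c,[487.5,-20,68],True);p=s["ee_pos"]-[0,0,61.3];print(u0,v0,"tip",proj(c,p,True))
print("mark",proj(c,[563,264,85],True))
cv2.imwrite("pics/w3.png",cv2.resize(c["frame"][:,:,::-1],(800,600),interpolation=cv2.INTER_CUBIC))
E
```

```text
[486.49 -18.87 148.95] 23.838301901772187 [-16.2   5.1 109.1  -0.   65.8  10.9]
286.5829201757392 213.57950783994892 tip (np.float64(284.75687784570664), np.float64(221.66839278100613))
mark (np.float64(205.57871866290924), np.float64(-140.16210172059468))
```

View pics/w3.png

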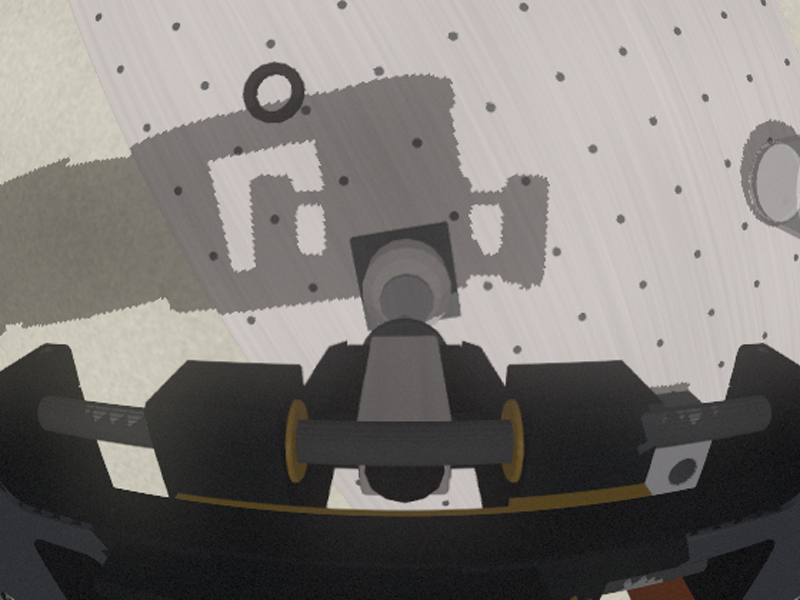

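Wrist view: the plunger head is at about (406,300), directly under the probe. Its near edge is hidden by the flange.

```bash
python3 - <<'E'
from h import *
c=load("w3")
print(onz(c,406.5*.7,300*.7,68,True),onz(c,406.5*.7,302*.7,68,True))
print(arm.state()["contact_force"])
E
```

```text
[487.42006461 -16.86730012  68.        ] [486.93209247 -17.82457284  68.        ]
[ 0.47321465 -0.34142017 -2.17987514]
```

Request:
jog_arm([
  [0,0,-0.2,0,0,0,0],
  [0,0,-0.2,0,0,0,0],
  [0,0,-0.2,0,0,0,0],
  [0,0,0,0,0,0,0],
  [0,0,0,0,0,0,0],
])

```text
time_s: 6.15
ee_pos: [487.1, -19.8, 131.0]
eef_rot: [-179.9, 0.0, 62.7]
contact_force: [0.0, -0.0, -2.3]
finger_gap: 23.8
grip_force: 29.9
```

Request:
jog_arm([
  [0,0.04,-0.1,0,0,0,0],
  [0,0,-0.1,0,0,0,0],
  [0,0,-0.1,0,0,0,0],
  [0,0,-0.1,0,0,0,0],
  [0,0,-0.08,0,0,0,0],
  [0,0,0,0,0,0,0],
  [0,0,0,0,0,0,0],
  [0,0,0,0,0,0,0],
])

```text
time_s: 6.82
ee_pos: [487.8, -18.5, 117.6]
eef_rot: [179.9, -0.0, 62.8]
contact_force: [0.1, -1.8, 2.1]
finger_gap: 23.8
grip_force: 29.9
```

```bash
python3 - <<'E'
from h import *
F=[]
for i in range(3): F.append(arm.state()["contact_force"]);c=arm.capture("scene")
print(np.mean(F,0),arm.state()["ee_pos"])
E
```

```text
[ 0.75716533 -1.37597738  2.02619724] [487.72511226 -18.44939055 117.50549771]
```

Request:
jog_arm([
  [0,0,-0.06,0,0,0,0],
  [0,0,0,0,0,0,0],
  [0,0,0,0,0,0,0],
  [0,0,0,0,0,0,0],
])

```text
time_s: 7.3
ee_pos: [487.7, -18.5, 115.6]
eef_rot: [180.0, -0.0, 62.8]
contact_force: [0.7, -1.4, 2.3]
finger_gap: 23.4
grip_force: 29.9
```

```bash
python3 - <<'E'
from h import *
F=[]
for i in range(3): F.append(arm.state()["contact_force"]);c=arm.capture("scene")
print(np.mean(F,0),arm.state()["ee_pos"])
E
```

```text
[ 1.39650019 -1.47318555  2.30758569] [487.6526543  -18.42297487 115.57609695]
```

Request:
jog_arm([
  [0,0,-0.05,0,0,0,0],
  [0,0,0,0,0,0,0],
  [0,0,0,0,0,0,0],
  [0,0,0,0,0,0,0],
])

```text
time_s: 7.78
ee_pos: [487.6, -18.4, 114.0]
eef_rot: [180.0, -0.0, 62.8]
contact_force: [2.3, -1.6, 2.2]
finger_gap: 23.8
grip_force: 29.9
```

```bash
python3 - <<'E'
from h import *
F=[]
for i in range(4): F.append(arm.state()["contact_force"]);c=arm.capture("scene")
print(np.mean(F,0),arm.state()["ee_pos"])
np.savez("pics/s4.npz",**c)
E
```

```text
[ 1.91284232 -1.66889506  3.16704752] [487.59045967 -18.38899572 114.02582897]
```

Pressing 1.5 mm further raised the force by 0.86 N, the tip spring's own rate, so the plunger is on its stop at about 5 N. Next I lift and go to look at the capsule.

Request:
jog_arm([
  [0,0,0.4,0,0,0,0],
  [0,0,0.7,0,0,0,0],
  [0,0,0.8,0,0,0,0],
  [0,0,0.5,0,0,0,0],
  [0.088,0.4,0,0,0,0,0],
  [0.175,0.795,0,0,0,0,0],
  [0.175,0.795,0,0,0,0,0],
  [0.175,0.795,0,0,0,0,0],
  [0.175,0.795,0,0,0,0,0],
  [0.175,0.795,0,0,0,0,0],
  [0.175,0.795,0,0,0,0,0],
  [0.175,0.795,0,0,0,0,0],
  [0.175,0.795,0,0,0,0,0],
  [0.175,0.795,0,0,0,0,0],
  [0.088,0.4,0,0,0,0,0],
  [0,0,0,0,0,0,0],
  [0,0,0,0,0,0,0],
  [0,0,0,0,0,0,0],
])

```text
time_s: 9.48
ee_pos: [539.2, 219.3, 185.2]
eef_rot: [-179.9, 0.1, 62.7]
contact_force: [0.4, 0.8, -1.7]
finger_gap: 23.7
grip_force: 29.9
```

```bash
python3 - <<'E'
from h import *
F=[]
for i in range(4): F.append(arm.state()["contact_force"]);s=arm.capture("scene")
c=arm.capture("wrist");np.savez("pics/w5.npz",**c);np.savez("pics/s5.npz",**s)
print(arm.state()["ee_pos"],np.mean(F,0))
u0,v0=proj(c,[562,266,80],True);print(u0,v0)
a,b=int(u0)-75,max(0,int(v0)-75);print(a,b)
cv2.imwrite("pics/w5.png",cv2.resize(c["frame"][b:b+150,a:a+150,::-1],(600,600),interpolation=cv2.INTER_CUBIC))
E
```

```text
[539.98929191 219.45553752 186.03282513] [ 0.06723769  0.34187075 -1.71396763]
282.09659790942993 139.4143146023408
207 64
```

View pics/w5.png

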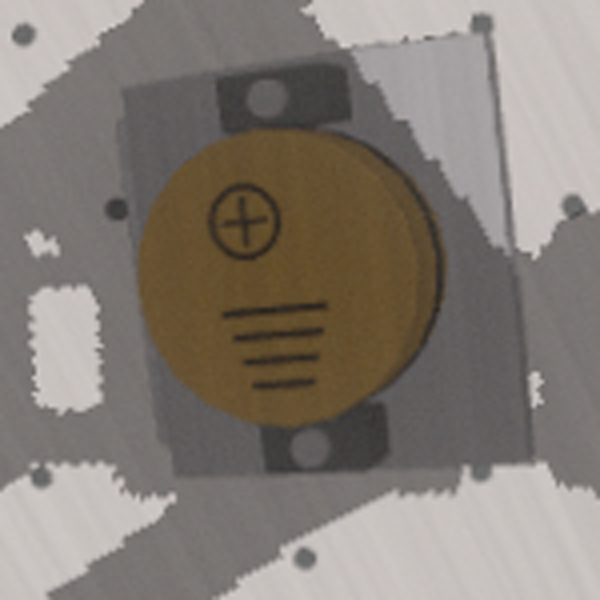

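The crop shows the target at (244,221), face edges at left x=138, top y=128 and bottom y=427, clamp bolts at (267,97) and (311,447), and the bars below. The capsule's side wall shows on the right, so the face leans towards image left.

```bash
python3 - <<'E'
from h import *
c=load("w5");s=load("scene0");P=lambda x,y,z:onz(c,x/4+207,y/4+64,z,True)
print("cam",c["world_from_camera"][:3,3])
def ang(a,b,z): d=(P(*b,z)-P(*a,z))[:2];return np.degrees(np.arctan2(d[1],d[0])).round(1),np.linalg.norm(d).round(1)
print("bolts y",ang((311,447),(267,97),60),"edge y",ang((533,463),(488,35),40))
for b in[((223,316),(327,304)),((234,339),(323,330)),((244,363),(319,355)),((254,386),(314,380))]:print("bar x",ang(*b,75))
for z in(65,70,75,80,85):
    print(z,"diam y",ang((300,427),(258,129),z),"ring y",ang((248,259),(241,184),z),P(244,221,z))
# offset bars
o,d=ray(c,244/4+207,221/4+64,True)
print(tri((o,d),ray(s,300.1,130.8)))
# scene mark prediction for heights, for the s0 crop check
for z in(70,80): u,v=proj(s,P(244,221,z));print(z,u,v)
# segment face in scene: brass mask
f=cv2.cvtColor(s["frame"],cv2.COLOR_RGB2HSV)[113:173,266:326]
m=cv2.inRange(f,(12,110,60),(30,255,255));ys,xs=np.nonzero(m);print(xs.min()+266,xs.max()+266,ys.min()+113,ys.max()+113)
E
```

```text
cam [571.98781056 284.11771244 332.6309563 ]
bolts y (np.float64(69.8), np.float64(74.6)) edge y (np.float64(69.9), np.float64(98.7))
bar x (np.float64(-20.8), np.float64(20.7))
bar x (np.float64(-21.6), np.float64(17.8))
bar x (np.float64(-21.2), np.float64(15.0))
bar x (np.float64(-21.6), np.float64(12.0))
65 diam y (np.float64(70.5), np.float64(62.4)) ring y (np.float64(67.7), np.float64(15.5)) [558.84700699 285.01956325  65.        ]
70 diam y (np.float64(70.5), np.float64(61.3)) ring y (np.float64(67.7), np.float64(15.2)) [559.0925093  285.00271447  70.        ]
75 diam y (np.float64(70.5), np.float64(60.1)) ring y (np.float64(67.7), np.float64(14.9)) [559.3380116 284.9858657  75.       ]
80 diam y (np.float64(70.5), np.float64(58.9)) ring y (np.float64(67.7), np.float64(14.7)) [559.58351391 284.96901692  80.        ]
85 diam y (np.float64(70.5), np.float64(57.8)) ring y (np.float64(67.7), np.float64(14.4)) [559.82901622 284.95216814  85.        ]
(array([562.15196778, 286.3972189 ,  69.48708512]), [np.float64(3.3813250207212673), np.float64(3.381325020721447)])
70 297.76050719249145 130.41115947968166
80 298.07159866164983 127.97758258439103
285 305 127 145
```

Mark at about (559.3, 285.0, 74). At that height the disc measures 60.1 mm and the ring 14.9 mm outside. The block's x yaw is about -20.3°, so the normal is (-0.321, 0.119, 0.940). I tilt to match and hover 40 mm off the face.

Request:
jog_arm([
  [-0.0733,0.431,-0.093,-0.193,-0.521,0,0],
  [-0.0733,0.431,-0.093,-0.193,-0.521,0,0],
  [-0.0733,0.431,-0.093,-0.193,-0.521,0,0],
  [-0.0733,0.431,-0.093,-0.193,-0.521,0,0],
  [-0.0733,0.431,-0.093,-0.193,-0.521,0,0],
  [-0.0733,0.431,-0.093,-0.193,-0.521,0,0],
  [0,0,0,0,0,0,0],
  [0,0,0,0,0,0,0],
  [0,0,0,0,0,0,0],
  [0,0,0,0,0,0,0],
])

```text
time_s: 10.57
ee_pos: [527.6, 297.1, 169.8]
eef_rot: [160.1, -2.4, 63.1]
contact_force: [0.0, 0.0, -2.9]
finger_gap: 24.0
grip_force: 29.9
```

```bash
python3 - <<'E'
from h import *
from scipy.spatial.transform import Rotation as R
F=[]
for i in range(4): F.append(arm.state()["contact_force"]);c=arm.capture("wrist")
t=arm.state();print(t["ee_pos"].round(1),t["eef_rot"].round(1),np.mean(F,0))
Z=R.from_euler("xyz",t["eef_rot"],degrees=True).as_matrix()[:,2];print("toolz",Z,"want",[.321,-.119,-.94])
n=-Z;m=np.array([559.3,285,74])
tip=t["ee_pos"]+61.3*Z;d=(tip-m)@n;print("tip standoff",d,"lateral",tip-m-d*n)
sc=arm.capture("scene");tp=arm.capture("top")
np.savez("pics/w6.npz",**c);np.savez("pics/s6.npz",**sc)
u,v=proj(c,m,True);print("mark",u,v,"tip",proj(c,tip,True),"scene",proj(sc,m),proj(sc,tip),"top",proj(tp,m))
a,b=int(u)-60,max(0,int(v)-90);print(a,b)
A=cv2.resize(c["frame"][b:b+150,a:a+120,::-1],(480,600),interpolation=cv2.INTER_CUBIC)
u,v=map(int,proj(sc,m));print(u-25,v-45)
B=cv2.resize(sc["frame"][v-45:v+30,u-25:u+15,::-1],(320,600),interpolation=cv2.INTER_CUBIC)
cv2.imwrite("pics/w6.png",np.hstack([A,B]))
E
```

```text
[527.4 297.2 169.5] [160.1  -2.4  63.1] [-0.49347927 -0.08589131 -1.98677122]
toolz [ 0.32071864 -0.11903612 -0.93966481] want [0.321, -0.119, -0.94]
tip standoff 40.069377828994824 lateral [0.62700263 0.1111898  0.19991791]
mark 283.0819274159927 205.57416947938748 tip (np.float64(283.9275585250566), np.float64(221.6219142728063)) scene (np.float64(297.889625783006), np.float64(129.441513440121)) (np.float64(295.61681262500434), np.float64(116.927816216283)) top (np.float64(179.97150420820628), np.float64(231.47537892840054))
223 115
272 84
```

View pics/w6.png

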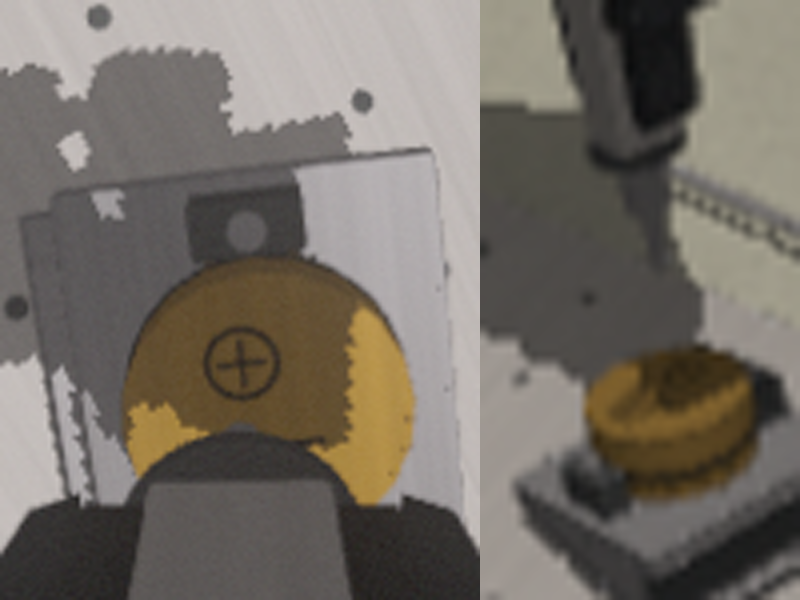

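Left crop: the target is at (241,363), i.e. pixel (283.25, 205.75), within 0.3 px of the prediction from the other viewpoint. Right crop: the tip hangs over the capsule.

```bash
python3 - <<'E'
from h import *
a=load("w5");b=load("w6")
print(tri(ray(a,268,119.25,True),ray(b,283.25,205.75,True)))
E
```

```text
(array([559.28962239, 284.97567195,  74.41832985]), [np.float64(0.023238654217341663), np.float64(0.02323865421719079)])
```

Request:
jog_arm([
  [0.04,-0.02,-0.125,0,0,0,0],
  [0.053,-0.02,-0.157,0,0,0,0],
  [0.053,-0.02,-0.157,0,0,0,0],
  [0.053,-0.02,-0.157,0,0,0,0],
  [0.053,-0.02,-0.157,0,0,0,0],
  [0.04,-0.015,-0.125,0,0,0,0],
  [0,0,0,0,0,0,0],
  [0,0,0,0,0,0,0],
  [0,0,0,0,0,0,0],
])

```text
time_s: 11.62
ee_pos: [535.6, 294.5, 142.9]
eef_rot: [160.1, -2.4, 63.2]
contact_force: [-0.3, -0.2, -2.3]
finger_gap: 23.8
grip_force: 29.9
```

```bash
cat > chk.py <<'E'
from h import *
from scipy.spatial.transform import Rotation as R
F=[];E=[]
for i in range(5): t=arm.state();F.append(t["contact_force"]);E.append(t["ee_pos"]);c=arm.capture("wrist")
Z=R.from_euler("xyz",t["eef_rot"],degrees=True).as_matrix()[:,2];m=np.array([559.3,285,74]);n=-Z
tip=np.mean(E,0)+61.3*Z;d=(tip-m)@n
F=np.mean(F,0);print("t",t["time_s"],"standoff",d.round(2),"lat",(tip-m-d*n).round(2),"Z",Z.round(3),"F",F.round(2),"Fn",(F@n).round(2))
E
python3 chk.py
```

```text
t 11.8167 standoff 12.38 lat [ 0.02  0.84 -0.1 ] Z [ 0.321 -0.119 -0.94 ] F [-0.29  0.46 -2.07] Fn -1.8
```

Request:
jog_arm([
  [0.04,-0.03,-0.115,0,0,0,0],
  [0.04,-0.025,-0.115,0,0,0,0],
  [0.038,-0.015,-0.115,0,0,0,0],
  [0,0,0,0,0,0,0],
  [0,0,0,0,0,0,0],
  [0,0,0,0,0,0,0],
])

```text
time_s: 12.37
ee_pos: [539.1, 292.3, 132.4]
eef_rot: [160.1, -2.3, 63.2]
contact_force: [0.5, 0.3, -2.0]
finger_gap: 23.8
grip_force: 29.9
```

```bash
python3 chk.py
```

```text
t 12.5667 standoff 1.08 lat [-0.15 -0.03 -0.05] Z [ 0.321 -0.119 -0.94 ] F [ 0.26  0.22 -1.85] Fn -1.8
```

Request:
jog_arm([
  [0.016,-0.006,-0.047,0,0,0,0],
  [0.016,-0.006,-0.047,0,0,0,0],
  [0,0,0,0,0,0,0],
  [0,0,0,0,0,0,0],
  [0,0,0,0,0,0,0],
  [0,0,0,0,0,0,0],
])

```text
time_s: 13.12
ee_pos: [540.2, 292.1, 129.9]
eef_rot: [160.1, -2.4, 63.2]
contact_force: [-0.2, 0.6, -0.5]
finger_gap: 23.7
grip_force: 29.9
```

```bash
python3 chk.py
```

```text
t 13.3167 standoff -1.85 lat [-0.08  0.   -0.03] Z [ 0.321 -0.119 -0.94 ] F [-0.02  0.68 -0.74] Fn -0.61
```

Request:
jog_arm([
  [0.016,-0.006,-0.047,0,0,0,0],
  [0.016,-0.006,-0.047,0,0,0,0],
  [0,0,0,0,0,0,0],
  [0,0,0,0,0,0,0],
  [0,0,0,0,0,0,0],
  [0,0,0,0,0,0,0],
])

```text
time_s: 13.87
ee_pos: [541.1, 291.7, 127.0]
eef_rot: [160.1, -2.4, 63.2]
contact_force: [-0.3, 1.0, 0.7]
finger_gap: 23.9
grip_force: 29.9
```

```bash
python3 chk.py
```

```text
t 14.0667 standoff -4.88 lat [-0.14 -0.01 -0.05] Z [ 0.321 -0.119 -0.94 ] F [-0.63  0.6   0.75] Fn 0.98
```

Force rise is 2.8 N with 4–5 mm of travel past contact, so the tip is about half-way in. I take one last look before handing in.

```bash
python3 - <<'E'
from h import *
c=arm.capture("wrist");s=arm.capture("scene");m=[559.3,285,74]
u,v=map(int,proj(c,m,True));print(u,v)
A=cv2.resize(c["frame"][v-90:v+60,u-60:u+60,::-1],(480,600),interpolation=cv2.INTER_CUBIC)
u,v=map(int,proj(s,m));print(proj(s,m))
B=cv2.resize(s["frame"][v-45:v+30,u-25:u+15,::-1],(320,600),interpolation=cv2.INTER_CUBIC)
cv2.imwrite("pics/w7.png",np.hstack([A,B]))
E
```

```text
284 223
(np.float64(297.889625783006), np.float64(129.441513440121))
```

View pics/w7.png

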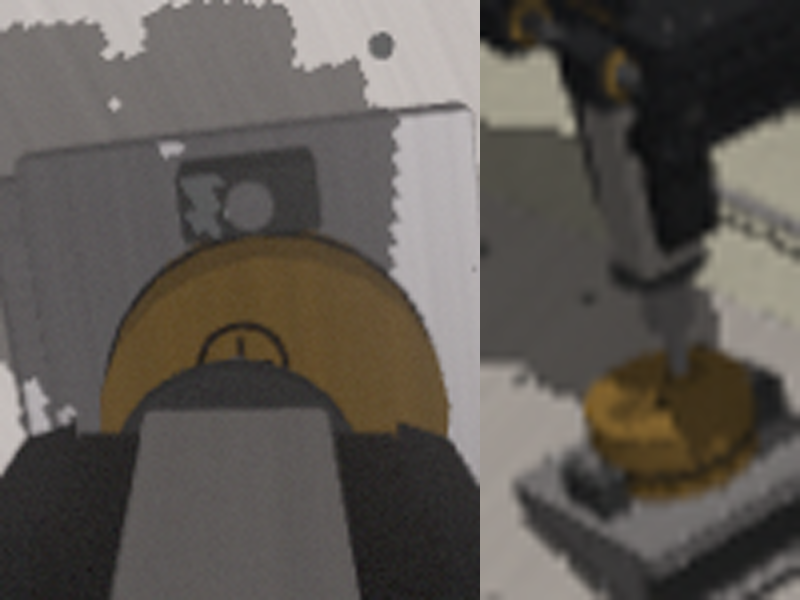

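The ring's top is at (243,325), with the vertical stroke centred under the flange at (241,345). The right view shows the probe standing square with its tip on the target area. I hand in now.

```bash
python3 -c "
from rig import arm
print(arm.sign_off())"
```

```text
the job is handed in; nothing more can be done
None
```

The job is handed in: I zeroed the probe on the setter's stop and left it square on the target centre, with its tip about half-way in at roughly 3 N (about 14 s used); no verdict was returned.

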